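# Find the rattling parts tin and hold it out

## Task

One of the three sealed parts tins has something loose in it: working from the left tin to the right one, lift each by its grip bar and tip it well over (about 20 degrees) to one side and then to the other in the air to feel whether it rattles, and set it back down upright where it stood. Then lift the one that rattles, hold it out level and still a good hand's breadth above the middle of the hand-over plate, and finish there still holding it, with the other two tins standing where they were and nothing else disturbed.

Things in the scene. Friction and masses are not known exactly. Their poses are not given: they have to be found in the camera images.
- tin_left: left one of three like sealed round metal tins: 108 mm across, 52 mm high, about 0.51 kg in all, standing on the bench. On the lid a black grip bar 14 mm thick (tin's x), 64 mm long (tin's y), from the lid (z = 52 mm) up to z = 92 mm. Origin: centre of the underside, z up. The bar lies within 60 degrees of the world's y axis at the start. Which tin rattles changes from start to start
- tin_middle: middle tin, shape, size and origin as the left one. In the tin that rattles a loose steel ball (40 mm, 0.26 kg) rolls on the flat inner floor, up to 30 mm each way from the middle, and knocks on the wall when tipped; in the other two an insert of 0.26 kg fills the inside and stays put. The tins' own weights (0.25 kg) vary by 5 percent
- tin_right: right tin, shape, size and origin as the left one. Hanging in the grip and tipped 20 degrees one way and held, then the other way: the ball rolls to the low side, back under the wrist, so that from one side to the other the moment on the tool about the tipping axis changes by about 0.14 N m less than with a packed tin
- plate: the hand-over plate: a fixed flat metal sheet 130 x 130 mm, 4 mm thick, with a 95 mm square of black rubber on it, lying on the bench ahead and to the right of the tins. Origin: centre of its underside, z up. Nothing stands on it.
- grease: bystander: small tub, 70 mm across, 64 mm high, standing by the red toolbox on the left. Origin: centre of its underside
- feeler: bystander: feeler gauge, 27 x 100 mm, 16 mm high, lying near the front edge of the bench right of the tins. Origin: centre of its underside
- bolt: bystander: rusty hex bolt, 82 mm long, 27 mm across, lying near the left front of the bench. Origin: centre of its underside
- nut: bystander: hex nut, 27 mm across, 13 mm high, lying near the front edge of the bench on the right. Origin: centre of its underside

How it is judged:
On the way, in this order (a step that is already met when the one before it is completed fails the run):
1. the left tin is lifted clear and tipped to one side (height (world z) of tin_left above 0.03 m and angle between tin_left's own z axis and vertical above 0.2 rad), for 0.02 s.
2. the left tin is brought back through level in the air (height (world z) of tin_left above 0.03 m and angle between tin_left's own z axis and vertical below 0.12 rad), for 0.02 s.
3. the left tin is tipped again, to the other side (all of step 1), for 0.02 s.
4. the middle tin is lifted clear and tipped to one side (height (world z) of tin_middle above 0.03 m and angle between tin_middle's own z axis and vertical above 0.2 rad), for 0.02 s.
5. the middle tin is brought back through level in the air (height (world z) of tin_middle above 0.03 m and angle between tin_middle's own z axis and vertical below 0.12 rad), for 0.02 s.
6. the middle tin is tipped again, to the other side (all of step 4), for 0.02 s.
7. the right tin is lifted clear and tipped to one side (height (world z) of tin_right above 0.03 m and angle between tin_right's own z axis and vertical above 0.2 rad), for 0.02 s.
8. the right tin is brought back through level in the air (height (world z) of tin_right above 0.03 m and angle between tin_right's own z axis and vertical below 0.12 rad), for 0.02 s.
9. the right tin is tipped again, to the other side (all of step 7), for 0.02 s.
At the end, for the whole second after the job is handed in: The tin with the loose ball is gripped, within 40 mm of the plate's centre from above, underside 60 to 300 mm above the bench, within 0.2 rad of upright, slower than 40 mm/s; the other two stand upright (0.1 rad) on the bench, at rest, let go, within 40 mm of their starts (((contact force between tin_left_pad and anything else above 0.3 N and horizontal distance between tin_left and plate below 0.04 m and height (world z) of tin_left between 0.06 and 0.3 m and angle between tin_left's own z axis and vertical below 0.2 rad and linear speed of tin_left below 0.04 m/s and contact force between the fingers and tin_left above 2 N and height (world z) of each of tin_middle, tin_right below 0.012 m and angle between each of tin_middle, tin_right's own z axis and vertical below 0.1 rad and distance of each of tin_middle, tin_right from where it was at the start of the episode below 0.04 m and linear speed of each of tin_middle, tin_right below 0.03 m/s and contact force between the fingers and tin_middle below 0.05 N and contact force between the fingers and tin_right below 0.05 N) or (contact force between tin_middle_pad and anything else above 0.3 N and horizontal distance between tin_middle and plate below 0.04 m and height (world z) of tin_middle between 0.06 and 0.3 m and angle between tin_middle's own z axis and vertical below 0.2 rad and linear speed of tin_middle below 0.04 m/s and contact force between the fingers and tin_middle above 2 N and height (world z) of each of tin_left, tin_right below 0.012 m and angle between each of tin_left, tin_right's own z axis and vertical below 0.1 rad and distance of each of tin_left, tin_right from where it was at the start of the episode below 0.04 m and linear speed of each of tin_left, tin_right below 0.03 m/s and contact force between the fingers and tin_left below 0.05 N and contact force between the fingers and tin_right below 0.05 N) or (contact force between tin_right_pad and anything else above 0.3 N and horizontal distance between tin_right and plate below 0.04 m and height (world z) of tin_right between 0.06 and 0.3 m and angle between tin_right's own z axis and vertical below 0.2 rad and linear speed of tin_right below 0.04 m/s and contact force between the fingers and tin_right above 2 N and height (world z) of each of tin_left, tin_middle below 0.012 m and angle between each of tin_left, tin_middle's own z axis and vertical below 0.1 rad and distance of each of tin_left, tin_middle from where it was at the start of the episode below 0.04 m and linear speed of each of tin_left, tin_middle below 0.03 m/s and contact force between the fingers and tin_left below 0.05 N and contact force between the fingers and tin_middle below 0.05 N))); the arm keeps its last pose, push and grip.
It fails at once if a tin is tipped right over (more than 70 degrees) (angle between any of tin_left, tin_middle, tin_right's own z axis and vertical above 1.22 rad).
It fails at once if a bystander object is shoved more than 30 mm (distance of any of grease, feeler, bolt, nut from where it was at the start of the episode above 0.03 m).
It also fails if it takes over 72 s, if anything falls off the work surface, if the arm or the gripper's body presses on something with over 40 N, if the wrist force passes 120 N, or if a joint passes its speed limit or range.

## Robot

A 6-joint arm with a two-finger parallel gripper is mounted at the origin on a cart in front of the work surface, level with it; the furniture and walls round the work are solid. World frame = base frame: x ahead of the robot, y to its left, z up, the work surface at z = 0. Lengths are in m, angles in rad, forces in N, time in s.
With the tool pointing down it reaches from about 0.425 to 0.925 m from the base axis. Payload 12.5 kg.
Tool frame: the origin (TCP) lies at the very end of the fingers, on their centre line; the grasp point (between the pads) lies 19 mm behind it (bot.grip_point_offset is the distance from the TCP to the grasp point, in m); z points along the fingers, y is the direction in which the jaws open and shut (so a half turn about z gives the same grasp; the last joint's range is limited). The gripper opens to 85 mm and grips with 20 to 120 N. Pads are 22 mm wide; open, the fingers measure 114 mm over their backs; the gripper's body (76 mm by 85 mm) begins 54 mm behind the grasp point. The pads swing forward as they close: fully open they stand 13 mm farther back than shut.
Start: joints at [-1.25, 0.491, 1.559, -0, 1.092, -0.106], TCP at [0.259, -0.569, 0.231] pointing down, gripper open.
Joint ranges: [-3.1, 3.1], [-0.84, 2.19], [0.05, 2.79], [-1.13, 4.28], [0.06, 2.93], [-2.69, 2.69]. Speed limits (rad/s): [2.22, 2.22, 2.79, 3.14, 3.14, 3.14].

## Interface

Orientations are given as a rotation vector (axis times angle).
In Python, from workcell import bot gives the robot as it stands.
- The arm moves only by the shell command python3 -m creep 'ROWS' [FORCE]. ROWS is JSON, a list of rows, each a list of 7 numbers: the turn, a rotation vector about the tool's x, y, z in degrees, then the shift along the tool's x, y, z in mm, then the finger opening in mm, from 0 to 85.4. In form: [[rx, ry, rz, tx, ty, tz, jaw], ...]. A call has 1 to 12 rows; each row shifts and turns the commanded pose from where the row before left it, along the tool's axes as they then stand; what a row does not reach is not made up. A row lasts 1/10 s, in which the tool goes at most 50 mm and 8.59 degrees, less where a joint would pass 70% of its speed; a pose out of reach is approached as far as the arm can. A call with a gripper value outside its range is refused whole. The fingers move at their own pace and stop on an object; FORCE is the grip in N (left out, the last holds). Time passes only in rows, so rows that do not move let the fingers close. It gives the time, the measured TCP pose, the force and the opening at its end, in the units of the state.
- bot.get_state(): the state, without advancing time (a new reading comes with each control period).
- bot.snapshot(name): name is "side" or "top"; returns the picture (384x512x3 uint8, red, green, blue); there is no depth.
- bot.get_calibration(name): a dict with "fx", "fy", "cx", "cy" (pixels), "world_from_camera" (4x4, takes a point from camera to world coordinates). Camera axes: x right, y down, z forward; pixel columns grow to the right and rows downward; lengths in m; the calibration is good to about 2 mm. A picture is of the moment at which its call begins. get_calibration takes no time and is no camera call.
- bot.sign_off(): hands the job in, once; it reports no verdict.
The state is a dict: "clock": time; "joint_pos": joint angles; "qvel": joint speeds; "joint_torque": joint torques, N m; "tcp_pos": TCP position; "tcp_rot": TCP orientation; "wrist_force": force on the tool from outside, world axes, zero at the start; "wrist_torque": the same for the moment, N m; "gripper_width": opening from 0.0 (shut) to 1.0 (fully open).
Only numpy, scipy, OpenCV 4.12 (cv2) and the standard library are available. Lean on these libraries where they do the work, as an engineer would, in place of code of your own. Each camera call takes 0.05 s, during which the arm holds its last target.

## Working session

There is one attempt and no reset: what is moved stays moved. The work goes in short steps, Python scripts to look and compute and a shell command to move; the robot and the scene stay as the last step left them, time stands still between calls to the robot, and variables do not carry over. Pictures are saved under pics/ and viewed, and the job is handed in when it is done.

```bash
mkdir -p pics; ls; python3 - <<'E'
from workcell import bot
import cv2, numpy as np
s=bot.get_state()
for k,v in s.items(): print(k,np.round(v,4))
print(bot.grip_point_offset)
for n in("side","top"):
    cv2.imwrite(f"pics/{n}0.png",bot.snapshot(n)[:,:,::-1])
    c=bot.get_calibration(n); print(n,c["fx"],c["fy"],c["cx"],c["cy"]); print(np.round(c["world_from_camera"],4))
E
```

```text
pics
clock 0.0
joint_pos [-1.2496  0.4916  1.5595  0.      1.0917 -0.1056]
qvel [-0.0005  0.0002  0.0032  0.0016  0.0004  0.0001]
joint_torque [-9.00000e-04 -6.18462e+01 -2.61593e+01 -1.00000e-04  4.10000e-03
 -0.00000e+00]
tcp_pos [ 0.2587 -0.5687  0.2307]
tcp_rot [-3.0693e+00 -6.6510e-01  2.0000e-04]
wrist_force [-0.1177  0.0914  0.97  ]
wrist_torque [ 0.0532 -0.0004  0.0552]
gripper_width 0.9996
0.0187
side 360.3651883741572 360.3651883741572 250.2902769637322 189.0054825250505
[[-0.8484 -0.2583  0.462   0.025 ]
 [-0.5293  0.4204 -0.737   0.7843]
 [-0.0038 -0.8698 -0.4934  0.5175]
 [ 0.      0.      0.      1.    ]]
top 396.8733324934735 396.8733324934735 250.07866087668492 190.0195232111427
[[-1.7300e-02 -9.9770e-01  6.6100e-02  3.8870e-01]
 [-9.9990e-01  1.7200e-02 -2.1000e-03  4.3400e-02]
 [ 1.0000e-03 -6.6100e-02 -9.9780e-01  1.2696e+00]
 [ 0.0000e+00  0.0000e+00  0.0000e+00  1.0000e+00]]
```

View pics/top0.png

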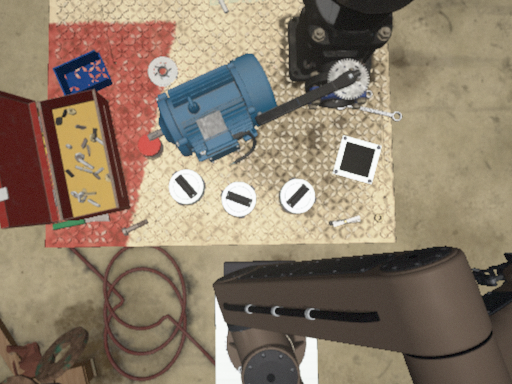

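View pics/side0.png

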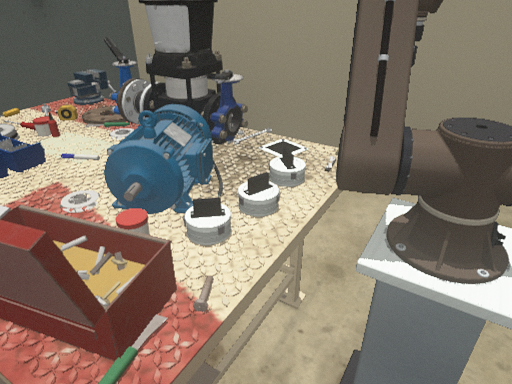

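The top view shows the tins at about (186,187), (239,199) and (297,196), the plate at (358,160), and a big motor just beyond the left two tins. Next I measure the bars.

```bash
cat > h.py <<'E'
from workcell import bot
import cv2, numpy as np
from scipy.spatial.transform import Rotation as R
C={n:bot.get_calibration(n) for n in("side","top")}
def cast(n,u,v,z):
    c=C[n];T=np.array(c["world_from_camera"])
    d=T[:3,:3]@np.array([(u-c["cx"])/c["fx"],(v-c["cy"])/c["fy"],1.]);o=T[:3,3]
    return o+d*(z-o[2])/d[2]
E
python3 - <<'E'
from h import *
im=cv2.imread("pics/top0.png");g=im.max(2)
for nm,(u,v) in dict(L=(186,187),M=(239,199),R=(297,196),P=(358,160)).items():
    m=np.zeros_like(g);cv2.circle(m,(u,v),15 if nm!="P" else 20,255,-1)
    b=((g<90)&(m>0)).astype(np.uint8)
    n,l,st,ce=cv2.connectedComponentsWithStats(b);k=1+np.argmax(st[1:,4])
    pts=np.argwhere(l==k)[:,::-1].astype(np.float32)
    r=cv2.minAreaRect(pts); z=.09 if nm!="P" else .005
    w=np.array([cast("top",*p,z) for p in pts]);ctr=w[:,:2].mean(0)
    e,V=np.linalg.eigh(np.cov((w[:,:2]-ctr).T));d=V[:,1];d=d*np.sign(d[1])
    print(nm,len(pts),r,"ctr",ctr.round(4),"ext",np.ptp((w[:,:2]-ctr)@V,axis=0).round(4),"bar angle from y (ccw+)",np.degrees(np.arctan2(-d[0],d[1])).round(1))
    if nm!="P":
        # white lid
        m[:]=0;cv2.circle(m,(u,v),24,255,-1)
        hsv=cv2.cvtColor(im,cv2.COLOR_BGR2HSV)
        wm=((hsv[...,1]<30)&(hsv[...,2]>150)&(m>0)).astype(np.uint8)
        cs,_=cv2.findContours(wm,cv2.RETR_EXTERNAL,cv2.CHAIN_APPROX_NONE);c=max(cs,key=cv2.contourArea)
        (x,y),rad=cv2.minEnclosingCircle(c);print("  lid",x,y,rad,cast("top",x,y,.052).round(4), "r",rad*1.22/396.9)
E
python3 -c "
import cv2;im=cv2.imread('pics/top0.png');cv2.imwrite('pics/top0z.png',cv2.resize(im[140:250,130:400],None,fx=2.9,fy=2.9,interpolation=cv2.INTER_CUBIC))"
```

```text
L 160 ((185.51329040527344, 186.30088806152344), (24.082454681396484, 6.961335182189941), 48.8140754699707) ctr [0.4827 0.2341] ext [0.0207 0.0723] bar angle from y (ccw+) -49.7
  lid 186.1666717529297 186.5 18.17363929748535 [0.4836 0.2372 0.052 ] r 0.05586253449970302
M 156 ((238.47946166992188, 198.55477905273438), (24.227516174316406, 7.0224690437316895), 20.556045532226562) ctr [0.4418 0.0764] ext [0.0213 0.0723] bar angle from y (ccw+) -22.3
  lid 238.71661376953125 198.6913299560547 18.097164154052734 [0.4433 0.0762 0.052 ] r 0.055627463512079464
R 161 ((297.38018798828125, 195.50479125976562), (6.782801151275635, 24.078943252563477), 42.709388732910156) ctr [ 0.4486 -0.1001] ext [0.0202 0.072 ] bar angle from y (ccw+) 46.0
  lid 297.0833435058594 195.76388549804688 18.029586791992188 [ 0.4492 -0.1032  0.052 ] r 0.05541974272166911
P 796 ((356.8499450683594, 159.04998779296875), (28.50438117980957, 28.065853118896484), 15.255118370056152) ctr [ 0.566  -0.3038] ext [0.0935 0.0943] bar angle from y (ccw+) -19.7
```

View pics/top0z.png

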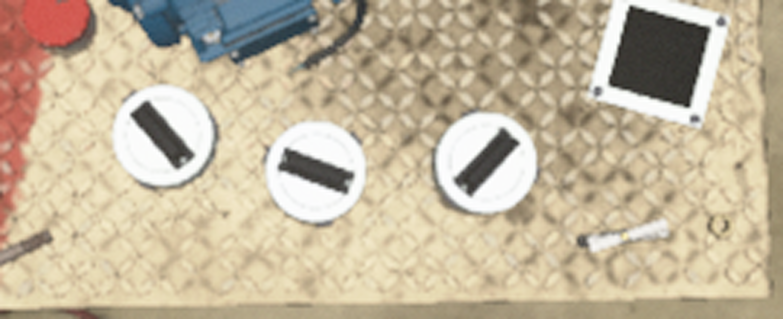

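```bash
cat >> h.py <<'E'
def go(x,y,z,jaw_angle=None):
    """print turn about tool z and shift in tool axes (after turn) to have TCP at xyz, pointing down, tool y at +/-jaw_angle deg from world x"""
    s=bot.get_state();M=R.from_rotvec(s["tcp_rot"]).as_matrix();p=np.array(s["tcp_pos"])
    ty=np.degrees(np.arctan2(M[1,1],M[0,1]))
    if jaw_angle is None: jaw_angle=ty
    t=-((jaw_angle-ty+90)%180-90)  # tool z down: + turn => world cw
    tgt=np.radians(ty-t); Y=np.array([np.cos(tgt),np.sin(tgt),0]);Z=np.array([0,0,-1.]);X=np.cross(Y,Z)
    D=np.stack([X,Y,Z],1); sh=D.T@(np.array([x,y,z])-p)*1000
    rv=R.from_matrix(M.T@D).as_rotvec(degrees=True)
    print("clock",round(s["clock"],2),"tcp",p.round(4),"jaw ang",ty.round(1),"turn",rv.round(1),"then shift",sh.round(1),"alt turn",round(t-180*np.sign(t),1))
    print("  q",np.round(s["joint_pos"],2),"tilt",np.degrees(np.arccos(-M[2,2])).round(2),"w",round(s["gripper_width"],3),"F",np.round(s["wrist_force"],2),"T",np.round(s["wrist_torque"],3))
E
python3 - <<'E'
from h import *
print(R.from_rotvec(bot.get_state()["tcp_rot"]).as_matrix().round(3))
go(.5,-.15,.231,-49.7); go(.483,.2357,.231,-49.7)
for z in (0,.05,.1,.15,.2): print(z,[cast("top",u,v,z)[:2].round(3).tolist() for u,v in ((210,160),(240,150),(180,150),(150,155))])
E
python3 -c "
import cv2;im=cv2.imread('pics/side0.png');cv2.imwrite('pics/side0z.png',cv2.resize(im[90:250,90:330],None,fx=3.3,fy=3.3,interpolation=cv2.INTER_CUBIC))"
```

```text
[[ 0.91   0.414 -0.   ]
 [ 0.414 -0.91   0.001]
 [ 0.    -0.001 -1.   ]]
clock 0.1 tcp [ 0.2587 -0.5687  0.2308] jaw ang -65.5 turn [ -0.1  -0.  -15.8] then shift [ 4.549e+02 -1.633e+02 -2.000e-01] alt turn 164.2
  q [-1.25  0.49  1.56 -0.    1.09 -0.11] tilt 0.06 w 0.999 F [ 0.48 -0.64 -0.38] T [ 0.052 -0.023  0.016]
clock 0.1 tcp [ 0.2587 -0.5687  0.2308] jaw ang -65.5 turn [ -0.1  -0.  -15.8] then shift [ 6.914e+02 -4.684e+02 -2.000e-01] alt turn 164.2
  q [-1.25  0.49  1.56 -0.    1.09 -0.11] tilt 0.06 w 0.999 F [ 0.48 -0.64 -0.38] T [ 0.052 -0.023  0.016]
0 [[0.572, 0.168], [0.603, 0.071], [0.606, 0.265], [0.591, 0.361]]
0.05 [[0.565, 0.163], [0.594, 0.07], [0.598, 0.256], [0.584, 0.349]]
0.1 [[0.558, 0.158], [0.586, 0.069], [0.589, 0.247], [0.576, 0.336]]
0.15 [[0.55, 0.153], [0.577, 0.068], [0.58, 0.238], [0.568, 0.324]]
0.2 [[0.543, 0.149], [0.569, 0.067], [0.572, 0.23], [0.56, 0.311]]
```

View pics/side0z.png

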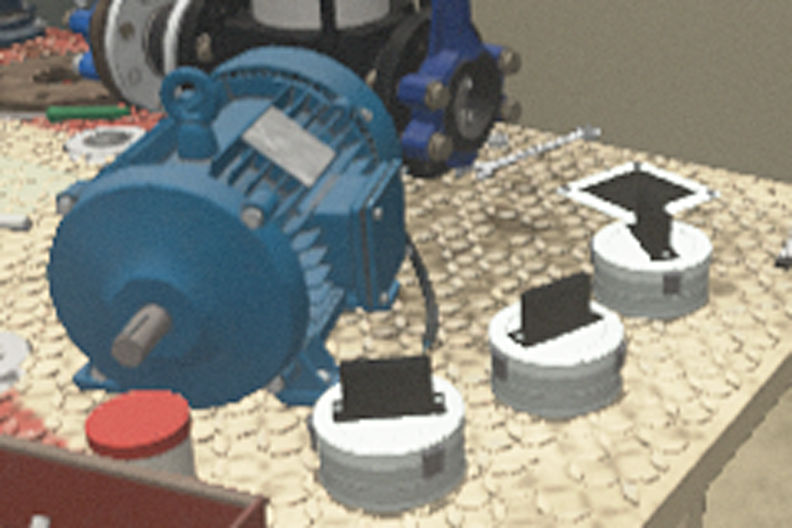

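```bash
python3 -m creep '[[0,0,-7.9,0,0,0,85],[0,0,-7.9,0,0,0,60],[0,0,0,45.5,-16.3,0,50],[0,0,0,45.5,-16.3,0,50],[0,0,0,45.5,-16.3,0,50],[0,0,0,45.5,-16.3,0,50],[0,0,0,45.5,-16.3,0,50],[0,0,0,45.5,-16.3,0,50],[0,0,0,45.5,-16.3,0,50],[0,0,0,45.5,-16.3,0,50],[0,0,0,45.5,-16.3,0,50],[0,0,0,45.5,-16.3,0,50]]' 90
python3 - <<'E'
from h import *
go(.483,.2357,.2,-49.7)
E
```

```text
clock: 1.3
tcp_pos: [0.5013, -0.1486, 0.2312]
tcp_rot: [-2.95, -1.081, 0.0]
wrist_force: [1.7, -1.1, -0.8]
gripper_width: 0.585
clock 1.3 tcp [ 0.5013 -0.1486  0.2312] jaw ang -49.8 turn [-0.   0.  -0.1] then shift [ 234.6 -304.9   31.2] alt turn 179.9
  q [-0.41  0.35  1.81 -0.    0.99  0.45] tilt 0.01 w 0.585 F [ 1.7  -1.05 -0.81] T [ 0.008 -0.02   0.037]
```

```bash
python3 -m creep '[[0,0,0,23.5,-30.5,3,50],[0,0,0,23.5,-30.5,3,50],[0,0,0,23.5,-30.5,3,50],[0,0,0,23.5,-30.5,3,50],[0,0,0,23.5,-30.5,3,50],[0,0,0,23.5,-30.5,3,50],[0,0,0,23.5,-30.5,3,50],[0,0,0,23.5,-30.5,3,50],[0,0,0,23.5,-30.5,3,50],[0,0,0,23.5,-30.5,3,50],[0,0,0,0,0,0,50]]'
python3 - <<'E'
from h import *
go(.483,.2357,.058,-49.7)
for n in("side","top"): cv2.imwrite(f"pics/{n}1.png",bot.snapshot(n)[:,:,::-1])
E
```

```text
clock: 2.4
tcp_pos: [0.4822, 0.2374, 0.2006]
tcp_rot: [-2.947, -1.086, 0.001]
wrist_force: [-0.9, -1.2, -0.5]
gripper_width: 0.586
clock 2.4 tcp [0.4822 0.2374 0.2006] jaw ang -49.5 turn [-0.   0.   0.2] then shift [ -0.5   1.8 142.6] alt turn -179.8
  q [0.33 0.4  1.81 0.   0.93 1.2 ] tilt 0.04 w 0.586 F [-0.91 -1.19 -0.46] T [ 0.006  0.011 -0.025]
```

View pics/side1.png

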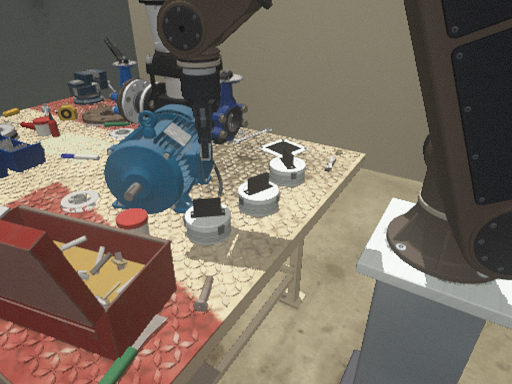

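View pics/top1.png

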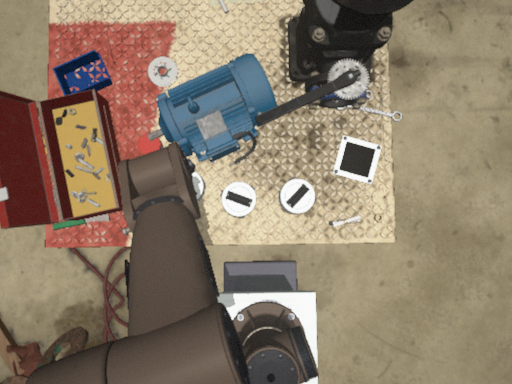

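The gripper is centred over the left bar and clear of the motor. Descending and closing.

```bash
python3 -m creep '[[0,0,0.2,-0.5,1.8,20,50],[0,0,0,0,0,25,50],[0,0,0,0,0,25,50],[0,0,0,0,0,25,50],[0,0,0,0,0,20,50],[0,0,0,0,0,15,50],[0,0,0,0,0,10,50],[0,0,0,0,0,0,50],[0,0,0,0,0,0,10],[0,0,0,0,0,0,5],[0,0,0,0,0,0,5],[0,0,0,0,0,0,5]]' 90
python3 -m creep '[[0,0,0,0,0,0,5],[0,0,0,0,0,0,5],[0,0,0,0,0,0,5]]'
python3 - <<'E'
from h import *
go(.483,.2357,.06,-49.7)
E
```

```text
clock: 3.7
tcp_pos: [0.4839, 0.2325, 0.0622]
tcp_rot: [2.951, 1.076, 0.002]
wrist_force: [-1.7, 0.2, 6.4]
gripper_width: 0.146
clock: 4.0
tcp_pos: [0.4839, 0.2325, 0.0622]
tcp_rot: [2.951, 1.076, 0.002]
wrist_force: [-1.8, -0.7, 6.1]
gripper_width: 0.147
clock 4.0 tcp [0.4839 0.2325 0.0622] jaw ang -49.9 turn [ 0.  -0.1 -0.2] then shift [ 1.4 -3.   2.2] alt turn 179.8
  q [ 0.32  0.6   1.93 -0.    0.61  1.2 ] tilt 0.06 w 0.147 F [-1.77 -0.7   6.09] T [-0.121  0.331 -0.131]
```

```bash
python3 -m creep '[[0,0,0,0,0,-10,5],[0,0,0,0,0,-15,5],[0,0,0,0,0,-20,5],[0,0,0,-10,-8,-20,5],[0,0,0,-10,-9,-20,5],[0,0,0,-11,-9,-20,5],[0,0,0,0,0,0,5],[0,0,0,0,0,0,5],[0,0,0,0,0,0,5]]'
python3 - <<'E'
from h import *
go(.483,.2357,.06,-49.7)
for n in("side","top"): cv2.imwrite(f"pics/{n}2.png",bot.snapshot(n)[:,:,::-1])
go(.483,.2357,.06,-49.7)
E
```

```text
clock: 4.9
tcp_pos: [0.4435, 0.2322, 0.1656]
tcp_rot: [2.952, 1.076, -0.001]
wrist_force: [0.2, -0.0, -4.8]
gripper_width: 0.151
clock 4.9 tcp [0.4435 0.2322 0.1656] jaw ang -50.0 turn [-0.   0.  -0.3] then shift [ 32.4  22.9 105.6] alt turn 179.7
  q [ 0.35  0.4   1.93 -0.    0.81  1.22] tilt 0.04 w 0.151 F [ 0.15 -0.   -4.84] T [-0.014  0.032 -0.059]
clock 5.0 tcp [0.4435 0.2322 0.1654] jaw ang -50.0 turn [-0.   0.1 -0.3] then shift [ 32.4  22.9 105.4] alt turn 179.7
  q [ 0.35  0.4   1.93 -0.    0.81  1.22] tilt 0.08 w 0.146 F [ 0.42  0.44 -4.66] T [-0.063  0.042 -0.015]
```

View pics/side2.png

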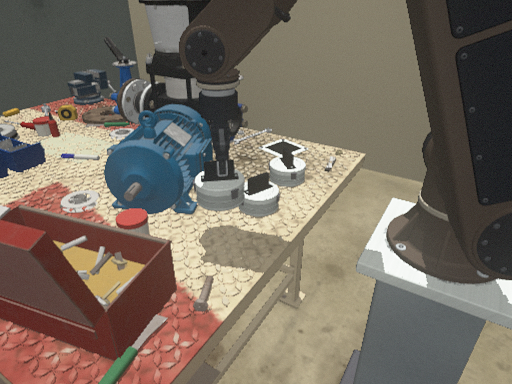

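```bash
cat >> h.py <<'E'
def tq():
    s=bot.get_state();M=R.from_rotvec(s["tcp_rot"]).as_matrix()
    print("clk",round(s["clock"],2),"tilt",np.degrees(np.arccos(-M[2,2])).round(2),"T tool",(M.T@s["wrist_torque"]).round(3),"F",np.round(s["wrist_force"],2),"tcp",np.round(s["tcp_pos"],4),"q",np.round(s["joint_pos"],2))
E
python3 -m creep '[[5,0,0,0,0,0,5],[5,0,0,0,0,0,5],[5,0,0,0,0,0,5],[5,0,0,0,0,0,5],[0,0,0,0,0,0,5],[0,0,0,0,0,0,5],[0,0,0,0,0,0,5],[0,0,0,0,0,0,5],[0,0,0,0,0,0,5],[0,0,0,0,0,0,5],[0,0,0,0,0,0,5]]' >/dev/null; python3 -c "from h import *;tq()"
for i in 1 2 3; do python3 -m creep '[[0,0,0,0,0,0,5]]'>/dev/null; python3 -c "from h import *;tq()"; done
python3 -c "
from h import *
cv2.imwrite('pics/side3.png',bot.snapshot('side')[:,:,::-1])"
```

```text
clk 6.1 tilt 19.97 T tool [-0.44  -0.068  0.003] F [ 0.44 -0.34 -5.34] tcp [0.4432 0.2325 0.1664] q [0.19 0.45 1.89 0.36 1.   0.84]
clk 6.2 tilt 19.98 T tool [-0.42  -0.056 -0.002] F [-0.09  0.44 -4.52] tcp [0.4432 0.2324 0.1663] q [0.19 0.45 1.89 0.36 1.   0.84]
clk 6.3 tilt 19.99 T tool [-0.392 -0.01   0.006] F [ 1.09  0.5  -4.38] tcp [0.4433 0.2323 0.1663] q [0.19 0.45 1.89 0.36 1.   0.84]
clk 6.4 tilt 19.99 T tool [-0.385 -0.073  0.01 ] F [-0.54 -0.12 -5.  ] tcp [0.4433 0.2323 0.1663] q [0.19 0.45 1.89 0.36 1.   0.84]
```

View pics/side3.png

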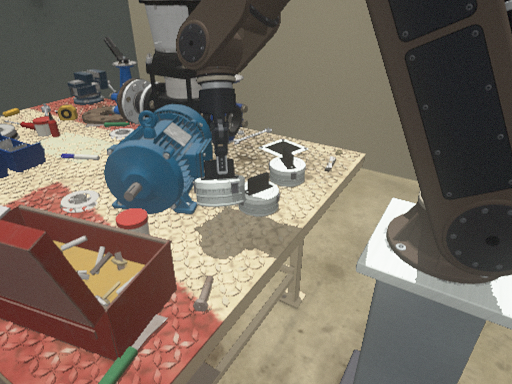

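```bash

python3 -m creep '[[-5,0,0,0,0,0,5],[-5,0,0,0,0,0,5],[-5,0,0,0,0,0,5],[-5,0,0,0,0,0,5],[0,0,0,0,0,0,5],[-5,0,0,0,0,0,5],[-5,0,0,0,0,0,5],[-5,0,0,0,0,0,5],[-5,0,0,0,0,0,5],[0,0,0,0,0,0,5],[0,0,0,0,0,0,5],[0,0,0,0,0,0,5]]' >/dev/null; python3 -m creep '[[0,0,0,0,0,0,5],[0,0,0,0,0,0,5],[0,0,0,0,0,0,5],[0,0,0,0,0,0,5]]'>/dev/null; python3 -c "from h import *;tq()"
for i in 1 2 3; do python3 -m creep '[[0,0,0,0,0,0,5]]'>/dev/null; python3 -c "from h import *;tq()"; done
python3 -c "
from h import *
cv2.imwrite('pics/side4.png',bot.snapshot('side')[:,:,::-1])"
```

```text
clk 8.05 tilt 19.99 T tool [ 0.483 -0.039 -0.041] F [ 0.52  0.47 -4.48] tcp [0.4433 0.2322 0.1663] q [ 0.52  0.41  1.98 -0.51  0.76  1.77]
clk 8.15 tilt 20.0 T tool [ 0.407 -0.07  -0.019] F [ 0.03 -0.1  -5.91] tcp [0.4433 0.2323 0.1663] q [ 0.52  0.41  1.98 -0.51  0.76  1.77]
clk 8.25 tilt 20.0 T tool [ 0.396 -0.081  0.029] F [ 0.14 -0.55 -5.21] tcp [0.4433 0.2324 0.1663] q [ 0.52  0.41  1.98 -0.51  0.76  1.77]
clk 8.35 tilt 20.0 T tool [ 0.493 -0.098 -0.019] F [ 0.92  0.63 -6.13] tcp [0.4432 0.2324 0.1663] q [ 0.52  0.41  1.98 -0.51  0.76  1.77]
```

View pics/side4.png

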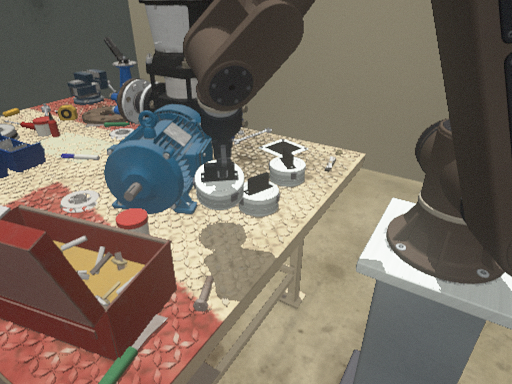

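```bash

python3 -m creep '[[5,0,0,0,0,0,5],[5,0,0,0,0,0,5],[5,0,0,0,0,0,5],[5,0,0,0,0,0,5],[0,0,0,11,9,20,5],[0,0,0,10,9,20,5],[0,0,0,10,8,20,5],[0,0,0,0,0,20,5],[0,0,0,0,0,10,5],[0,0,0,0,0,7,5],[0,0,0,0,0,4,5],[0,0,0,0,0,0,5]]'
python3 -c "from h import *;go(.4839,.2325,.0622,-49.9)"
```

```text
clock: 9.6
tcp_pos: [0.4836, 0.2325, 0.0654]
tcp_rot: [2.951, 1.076, -0.0]
wrist_force: [-0.1, 0.3, -4.4]
gripper_width: 0.151
clock 9.6 tcp [0.4836 0.2325 0.0654] jaw ang -49.9 turn [ 0.  0. -0.] then shift [0.2 0.1 3.2] alt turn 180.0
  q [ 0.32  0.6   1.93 -0.    0.61  1.2 ] tilt 0.01 w 0.151 F [-0.11  0.28 -4.45] T [-0.025  0.03  -0.001]
```

```bash

python3 -m creep '[[0,0,0,0,0,2,5],[0,0,0,0,0,1,5],[0,0,0,0,0,0.5,5],[0,0,0,0,0,0,5]]'
python3 -m creep '[[0,0,0,0,0,0,50],[0,0,0,0,0,0,50],[0,0,0,0,0,0,50],[0,0,0,0,0,0,50],[0,0,0,0,0,0,50]]'
python3 -c "from h import *;go(.4425,.0763,.2,-22.3)"
```

```text
clock: 10.0
tcp_pos: [0.4838, 0.2325, 0.0622]
tcp_rot: [2.952, 1.076, 0.001]
wrist_force: [-1.8, 0.6, 0.1]
gripper_width: 0.149
clock: 10.5
tcp_pos: [0.4838, 0.2324, 0.0618]
tcp_rot: [2.952, 1.076, 0.0]
wrist_force: [-0.0, -0.8, 0.5]
gripper_width: 0.586
clock 10.5 tcp [0.4838 0.2324 0.0618] jaw ang -49.9 turn [  0.   -0.  -27.6] then shift [-160.1   21.  -138.2] alt turn 152.4
  q [ 0.32  0.61  1.93 -0.    0.61  1.2 ] tilt 0.01 w 0.586 F [-0.01 -0.78  0.46] T [-0.046 -0.011 -0.017]
```

```bash

python3 -m creep '[[0,0,0,0,0,-15,50],[0,0,0,0,0,-30,50],[0,0,0,0,0,-30,50],[0,0,0,0,0,-25,50],[0,0,-6.9,0,0,0,50],[0,0,-6.9,0,0,0,50],[0,0,-6.9,0,0,0,50],[0,0,-6.9,0,0,0,50],[0,0,0,-40,5.2,0,50],[0,0,0,-40,5.2,0,50],[0,0,0,-40,5.3,0,50],[0,0,0,-40,5.3,0,50]]'
python3 -m creep '[[0,0,0,0,0,0,50]]'
python3 - <<'E'
from h import *
go(.4425,.0763,.061,-22.3)
for n in("side","top"): cv2.imwrite(f"pics/{n}5.png",bot.snapshot(n)[:,:,::-1])
E
```

```text
clock: 11.7
tcp_pos: [0.4417, 0.0752, 0.1618]
tcp_rot: [2.609, 1.75, 0.0]
wrist_force: [0.7, -0.4, -1.0]
gripper_width: 0.586
clock: 11.8
tcp_pos: [0.4412, 0.0734, 0.1619]
tcp_rot: [-2.613, -1.744, 0.001]
wrist_force: [0.1, 1.0, 0.1]
gripper_width: 0.586
clock 11.8 tcp [0.4412 0.0734 0.1619] jaw ang -22.5 turn [-0.   0.  -0.2] then shift [3.100e+00 1.000e-01 1.009e+02] alt turn 179.8
  q [ 0.02  0.34  2.06 -0.    0.74  0.41] tilt 0.05 w 0.586 F [0.07 1.03 0.1 ] T [ 0.004 -0.056 -0.013]
```

View pics/side5.png

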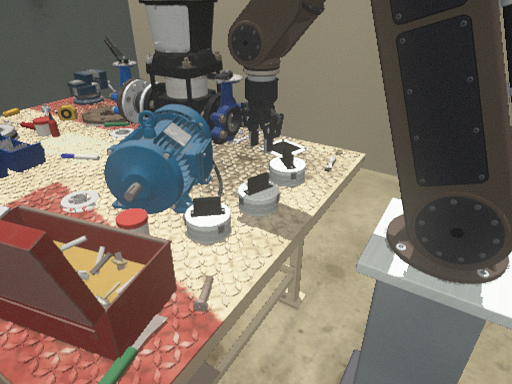

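Left tin stands at its old spot in the side view (208,222), and the gripper is above the middle bar. Going down on the middle tin.

```bash
python3 -m creep '[[0,0,0,3,0,20,50],[0,0,0,0,0,25,50],[0,0,0,0,0,25,50],[0,0,0,0,0,20,50],[0,0,0,0,0,10,50],[0,0,0,0,0,0,50],[0,0,0,0,0,0,10],[0,0,0,0,0,0,5],[0,0,0,0,0,0,5],[0,0,0,0,0,0,5],[0,0,0,0,0,0,5],[0,0,0,0,0,0,5]]' 90
python3 - <<'E'
from h import *
go(.483,.0763,.166,-22.3)
E
```

```text
clock: 13.1
tcp_pos: [0.4444, 0.0791, 0.0625]
tcp_rot: [2.609, 1.748, 0.003]
wrist_force: [2.9, 0.7, 7.6]
gripper_width: 0.145
clock 13.1 tcp [0.4444 0.0791 0.0625] jaw ang -22.4 turn [ 0.1 -0.1 -0.1] then shift [  12.    36.7 -103.5] alt turn 179.9
  q [ 0.03  0.53  2.14 -0.    0.47  0.42] tilt 0.15 w 0.145 F [2.85 0.68 7.59] T [ 0.146 -0.346  0.061]
```

```bash
python3 -m creep '[[0,0,0,0,0,-10,5],[0,0,0,0,0,-20,5],[0,0,0,0,0,-30,5],[0,0,0,0,0,-30,5],[0,0,0,0,0,-30,5],[0,0,0,0,0,-30,5],[0,0,0,-17,22,0,5],[0,0,0,-17,22,0,5],[0,0,0,-17,22,0,5],[0,0,0,-16,21,0,5],[0,0,0,0,0,0,5],[0,0,0,0,0,0,5]]'
python3 - <<'E'
from h import *
go(.4444,.0791,.0625,-22.4)
for n in("side","top"): cv2.imwrite(f"pics/{n}6.png",bot.snapshot(n)[:,:,::-1])
E
```

```text
clock: 14.3
tcp_pos: [0.4975, -0.0159, 0.2116]
tcp_rot: [-2.61, -1.747, 0.002]
wrist_force: [-0.5, 0.9, -5.6]
gripper_width: 0.151
clock 14.3 tcp [ 0.4975 -0.0159  0.2116] jaw ang -22.4 turn [-0.1  0.  -0. ] then shift [ 67.6 -85.3 149.1] alt turn 180.0
  q [-0.16  0.34  1.89  0.    0.92  0.23] tilt 0.12 w 0.151 F [-0.46  0.87 -5.56] T [0.025 0.012 0.026]
```

View pics/side6.png

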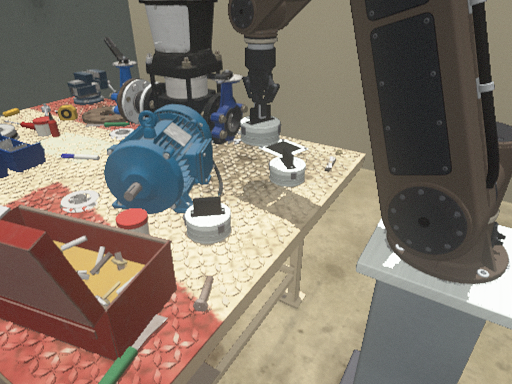

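View pics/top6.png

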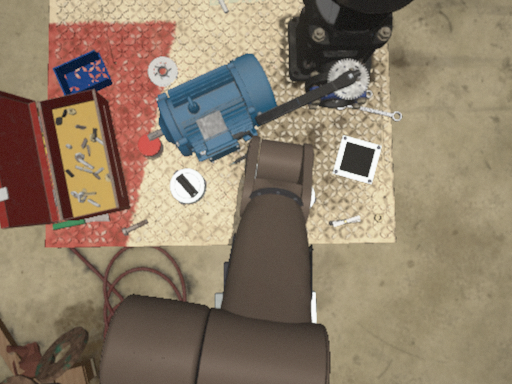

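The middle tin hangs in the grip over free bench. The left tin is at (187,186) in the top view, as at the start. Tipping it now.

```bash

python3 -m creep '[[5,0,0,0,0,0,5],[5,0,0,0,0,0,5],[5,0,0,0,0,0,5],[5,0,0,0,0,0,5],[0,0,0,0,0,0,5],[0,0,0,0,0,0,5],[0,0,0,0,0,0,5],[0,0,0,0,0,0,5],[0,0,0,0,0,0,5],[0,0,0,0,0,0,5],[0,0,0,0,0,0,5]]' >/dev/null; python3 -c "from h import *;tq()"
for i in 1 2 3; do python3 -m creep '[[0,0,0,0,0,0,5]]'>/dev/null; python3 -c "from h import *;tq()"; done
python3 -m creep '[[-5,0,0,0,0,0,5],[-5,0,0,0,0,0,5],[-5,0,0,0,0,0,5],[-5,0,0,0,0,0,5],[0,0,0,0,0,0,5],[-5,0,0,0,0,0,5],[-5,0,0,0,0,0,5],[-5,0,0,0,0,0,5],[-5,0,0,0,0,0,5],[0,0,0,0,0,0,5],[0,0,0,0,0,0,5],[0,0,0,0,0,0,5]]' >/dev/null; python3 -m creep '[[0,0,0,0,0,0,5],[0,0,0,0,0,0,5],[0,0,0,0,0,0,5],[0,0,0,0,0,0,5]]'>/dev/null; python3 -c "from h import *;tq()"
for i in 1 2 3; do python3 -m creep '[[0,0,0,0,0,0,5]]'>/dev/null; python3 -c "from h import *;tq()"; done
```

```text
clk 15.5 tilt 19.97 T tool [-0.512  0.009 -0.036] F [ 0.25  0.15 -4.65] tcp [ 0.4984 -0.0158  0.2119] q [-0.2   0.47  1.71  0.07  1.31  0.16]
clk 15.6 tilt 19.99 T tool [-0.533  0.038  0.036] F [-0.26 -0.1  -3.72] tcp [ 0.4984 -0.0158  0.2118] q [-0.2   0.47  1.71  0.07  1.31  0.16]
clk 15.7 tilt 19.99 T tool [-0.519  0.012 -0.054] F [-0.48 -0.17 -4.84] tcp [ 0.4985 -0.0159  0.2118] q [-0.2   0.47  1.71  0.07  1.31  0.16]
clk 15.8 tilt 20.0 T tool [-0.524 -0.001 -0.001] F [-1.08  0.24 -5.48] tcp [ 0.4984 -0.0159  0.2118] q [-0.2   0.47  1.71  0.07  1.31  0.16]
clk 17.4 tilt 19.98 T tool [0.509 0.007 0.034] F [ 0.11 -0.03 -4.74] tcp [ 0.4985 -0.0159  0.2118] q [-0.12  0.25  2.08 -0.2   0.48  0.43]
clk 17.5 tilt 20.0 T tool [0.491 0.019 0.019] F [-0.21  0.98 -5.24] tcp [ 0.4985 -0.0159  0.2118] q [-0.12  0.25  2.08 -0.2   0.48  0.43]
clk 17.6 tilt 20.0 T tool [ 0.493 -0.018 -0.018] F [-0.01  0.4  -6.15] tcp [ 0.4984 -0.0158  0.2118] q [-0.12  0.25  2.08 -0.2   0.48  0.44]
clk 17.7 tilt 20.0 T tool [ 0.469 -0.015 -0.045] F [-0.23  0.37 -4.82] tcp [ 0.4984 -0.0158  0.2118] q [-0.12  0.25  2.08 -0.2   0.48  0.44]
```

The swing is 0.85 N·m for the left tin and 1.01 for the middle one, so the left tin is the likely rattler. Setting the middle tin back.

```bash

python3 -m creep '[[5,0,0,0,0,0,5],[5,0,0,0,0,0,5],[5,0,0,0,0,0,5],[5,0,0,0,0,0,5],[0,0,0,17,-22,0,5],[0,0,0,17,-22,0,5],[0,0,0,17,-22,0,5],[0,0,0,16,-21,0,5],[0,0,0,0,0,30,5],[0,0,0,0,0,30,5],[0,0,0,0,0,30,5],[0,0,0,0,0,0,5]]'
python3 -c "from h import *;go(.4444,.0791,.0625,-22.4)"
```

```text
clock: 18.9
tcp_pos: [0.4423, 0.0792, 0.1194]
tcp_rot: [-2.608, -1.748, 0.007]
wrist_force: [-0.3, -0.2, -5.1]
gripper_width: 0.148
clock 18.9 tcp [0.4423 0.0792 0.1194] jaw ang -22.3 turn [-0.2  0.1  0.1] then shift [ 0.7  2.  56.9] alt turn -179.9
  q [ 0.03  0.42  2.09 -0.    0.63  0.42] tilt 0.28 w 0.148 F [-0.26 -0.2  -5.12] T [-0.009  0.023  0.01 ]
```

```bash

python3 -m creep '[[0,0,0,0,0,20,5],[0,0,0,0,0,20,5],[0,0,0,0,0,10,5],[0,0,0,0,0,4,5],[0,0,0,0,0,0,5],[0,0,0,0,0,2,5],[0,0,0,0,0,1,5],[0,0,0,0,0,0.5,5],[0,0,0,0,0,0,5]]'
```

```text
clock: 19.8
tcp_pos: [0.4435, 0.0792, 0.0645]
tcp_rot: [2.61, 1.749, 0.0]
wrist_force: [0.6, -0.1, -5.0]
gripper_width: 0.147
```

Still hanging about 2 mm up, so I lower it further before opening.

```bash

python3 -m creep '[[0,0,0,0,0,1,5],[0,0,0,0,0,1,5],[0,0,0,0,0,0.5,5],[0,0,0,0,0,0,5]]'
python3 -m creep '[[0,0,0,0,0,0,50],[0,0,0,0,0,0,50],[0,0,0,0,0,0,50],[0,0,0,0,0,0,50],[0,0,0,0,0,0,50]]'
python3 -c "from h import *;go(.449,-.1018,.162,46)"
```

```text
clock: 20.2
tcp_pos: [0.4436, 0.079, 0.0624]
tcp_rot: [2.609, 1.748, 0.001]
wrist_force: [-1.4, -2.8, 9.8]
gripper_width: 0.147
clock: 20.7
tcp_pos: [0.4435, 0.0792, 0.0617]
tcp_rot: [2.61, 1.749, -0.0]
wrist_force: [-0.4, 0.1, 0.0]
gripper_width: 0.583
clock 20.7 tcp [0.4435 0.0792 0.0617] jaw ang -22.3 turn [ -0.    0.  -68.3] then shift [-129.7 -126.3 -100.3] alt turn 111.7
  q [ 0.03  0.53  2.14 -0.    0.47  0.42] tilt 0.0 w 0.583 F [-0.38  0.08  0.05] T [ 0.02  -0.016  0.001]
```

```bash

python3 -m creep '[[0,0,0,0,0,-15,50],[0,0,0,0,0,-30,50],[0,0,0,0,0,-30,50],[0,0,-7.6,0,0,-25,50],[0,0,-7.6,0,0,0,50],[0,0,-7.6,0,0,0,50],[0,0,-7.6,0,0,0,50],[0,0,-7.6,0,0,0,50],[0,0,-7.6,0,0,0,50],[0,0,-7.6,0,0,0,50],[0,0,-7.6,0,0,0,50],[0,0,-7.5,0,0,0,50]]'
python3 -m creep '[[0,0,0,-26,-25.3,0,50],[0,0,0,-26,-25.3,0,50],[0,0,0,-26,-25.3,0,50],[0,0,0,-26,-25.3,0,50],[0,0,0,-25.7,-25.1,0,50],[0,0,0,0,0,0,50],[0,0,0,0,0,0,50]]'
python3 - <<'E'
from h import *
go(.449,-.1018,.061,46)
for n in("side","top"): cv2.imwrite(f"pics/{n}7.png",bot.snapshot(n)[:,:,::-1])
E
```

```text
clock: 21.9
tcp_pos: [0.4434, 0.0792, 0.1617]
tcp_rot: [-1.17, -2.915, 0.0]
wrist_force: [0.2, -0.2, -0.0]
gripper_width: 0.585
clock: 22.6
tcp_pos: [0.4486, -0.1022, 0.1616]
tcp_rot: [-1.181, -2.911, -0.0]
wrist_force: [0.2, 0.9, 0.1]
gripper_width: 0.585
clock 22.6 tcp [ 0.4486 -0.1022  0.1616] jaw ang 45.8 turn [-0.  -0.  -0.2] then shift [ -0.    0.5 100.6] alt turn 179.8
  q [-0.37  0.36  2.03  0.    0.75 -1.17] tilt 0.03 w 0.585 F [0.24 0.88 0.1 ] T [-0.004  0.044  0.012]
```

View pics/side7.png

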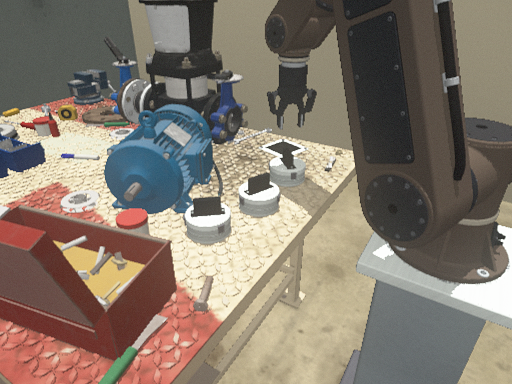

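The left and middle tins stand at (208,222) and (259,198) as before, and the gripper is above the right bar.

```bash
python3 -m creep '[[0,0,0,0,0,20,50],[0,0,0,0,0,25,50],[0,0,0,0,0,25,50],[0,0,0,0,0,20,50],[0,0,0,0,0,9,50],[0,0,0,0,0,0,50],[0,0,0,0,0,0,10],[0,0,0,0,0,0,5],[0,0,0,0,0,0,5],[0,0,0,0,0,0,5],[0,0,0,0,0,0,5],[0,0,0,0,0,0,5]]' 90
python3 -c "from h import *;go(.5,-.1018,.212,46)"
```

```text
clock: 23.9
tcp_pos: [0.4495, -0.1017, 0.0638]
tcp_rot: [1.177, 2.91, 0.0]
wrist_force: [1.8, 5.1, 6.4]
gripper_width: 0.146
clock 23.9 tcp [ 0.4495 -0.1017  0.0638] jaw ang 45.9 turn [ 0.1  0.1 -0.1] then shift [ -36.4   35.  -148.2] alt turn 179.9
  q [-0.37  0.53  2.11  0.    0.49 -1.17] tilt 0.12 w 0.146 F [1.8  5.06 6.36] T [ 0.589 -0.163  0.01 ]
```

```bash
python3 -m creep '[[0,0,0,0,0,-10,5],[0,0,0,0,0,-20,5],[0,0,0,0,0,-30,5],[0,0,0,0,0,-30,5],[0,0,0,0,0,-30,5],[0,0,0,0,0,-30,5],[0,0,0,-18,17.5,0,5],[0,0,0,-18,17.5,0,5],[0,0,0,0,0,0,5],[0,0,0,0,0,0,5],[0,0,0,0,0,0,5]]'
python3 -c "from h import *;go(.4495,-.1017,.0638,45.9);cv2.imwrite('pics/side8.png',bot.snapshot('side')[:,:,::-1])"
```

```text
clock: 25.0
tcp_pos: [0.4981, -0.1014, 0.2128]
tcp_rot: [-1.178, -2.911, 0.0]
wrist_force: [-0.3, 1.1, -4.5]
gripper_width: 0.152
clock 25.0 tcp [ 0.4981 -0.1014  0.2128] jaw ang 46.0 turn [-0.  -0.1  0.1] then shift [ 34.7 -34.  149. ] alt turn -179.9
  q [-0.33  0.35  1.86 -0.    0.93 -1.13] tilt 0.07 w 0.152 F [-0.31  1.1  -4.54] T [ 0.011  0.012 -0.049]
```

View pics/side8.png

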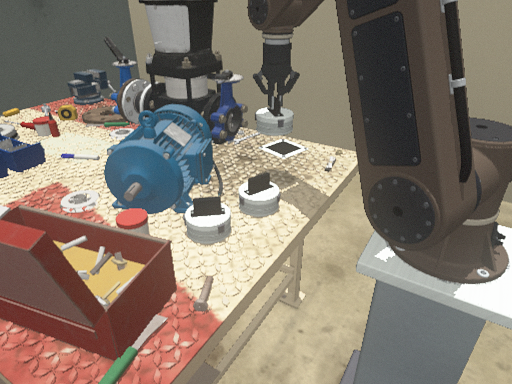

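The right tin hangs level in the grip at (274,120). Tipping it both ways.

```bash

python3 -m creep '[[5,0,0,0,0,0,5],[5,0,0,0,0,0,5],[5,0,0,0,0,0,5],[5,0,0,0,0,0,5],[0,0,0,0,0,0,5],[0,0,0,0,0,0,5],[0,0,0,0,0,0,5],[0,0,0,0,0,0,5],[0,0,0,0,0,0,5],[0,0,0,0,0,0,5],[0,0,0,0,0,0,5]]' >/dev/null; python3 -c "from h import *;tq()"
for i in 1 2 3; do python3 -m creep '[[0,0,0,0,0,0,5]]'>/dev/null; python3 -c "from h import *;tq()"; done
python3 -m creep '[[-5,0,0,0,0,0,5],[-5,0,0,0,0,0,5],[-5,0,0,0,0,0,5],[-5,0,0,0,0,0,5],[0,0,0,0,0,0,5],[-5,0,0,0,0,0,5],[-5,0,0,0,0,0,5],[-5,0,0,0,0,0,5],[-5,0,0,0,0,0,5],[0,0,0,0,0,0,5],[0,0,0,0,0,0,5],[0,0,0,0,0,0,5]]' >/dev/null; python3 -m creep '[[0,0,0,0,0,0,5],[0,0,0,0,0,0,5],[0,0,0,0,0,0,5],[0,0,0,0,0,0,5]]'>/dev/null; python3 -c "from h import *;tq()"
for i in 1 2 3; do python3 -m creep '[[0,0,0,0,0,0,5]]'>/dev/null; python3 -c "from h import *;tq()"; done
```

```text
clk 26.15 tilt 19.98 T tool [-0.512  0.022  0.018] F [ 0.21  0.69 -5.12] tcp [ 0.499  -0.1018  0.2129] q [-0.19  0.44  1.76 -0.32  1.16 -0.83]
clk 26.25 tilt 20.0 T tool [-0.542 -0.011 -0.005] F [-0.67 -0.02 -4.91] tcp [ 0.4991 -0.1017  0.2128] q [-0.19  0.44  1.76 -0.32  1.16 -0.83]
clk 26.35 tilt 20.0 T tool [-0.507 -0.012  0.019] F [-0.16  0.39 -4.68] tcp [ 0.4991 -0.1016  0.2128] q [-0.19  0.44  1.76 -0.32  1.16 -0.83]
clk 26.45 tilt 20.0 T tool [-0.472  0.022 -0.015] F [-0.27  0.67 -4.94] tcp [ 0.4991 -0.1016  0.2128] q [-0.19  0.44  1.76 -0.32  1.16 -0.83]
clk 28.05 tilt 19.98 T tool [ 0.514 -0.008 -0.007] F [ 1.27  0.86 -5.68] tcp [ 0.4991 -0.1015  0.2128] q [-0.5   0.31  1.97  0.47  0.82 -1.62]
clk 28.15 tilt 19.99 T tool [ 0.579 -0.011 -0.016] F [ 0.45 -0.25 -5.79] tcp [ 0.4991 -0.1016  0.2128] q [-0.5   0.31  1.97  0.47  0.82 -1.62]
clk 28.25 tilt 19.99 T tool [ 0.577  0.005 -0.016] F [ 0.37  0.17 -4.87] tcp [ 0.4991 -0.1016  0.2128] q [-0.5   0.31  1.97  0.47  0.82 -1.62]
clk 28.35 tilt 19.99 T tool [ 0.537 -0.007  0.024] F [-0.68  0.07 -5.23] tcp [ 0.4991 -0.1017  0.2128] q [-0.5   0.31  1.97  0.47  0.82 -1.62]
```

The right tin swings 1.06 N·m, so the left one (0.85) rattles. Setting the right tin back.

```bash

python3 -m creep '[[5,0,0,0,0,0,5],[5,0,0,0,0,0,5],[5,0,0,0,0,0,5],[5,0,0,0,0,0,5],[0,0,0,18,-17.5,0,5],[0,0,0,18,-17.5,0,5],[0,0,0,0,0,30,5],[0,0,0,0,0,30,5],[0,0,0,0,0,30,5],[0,0,0,0,0,30,5],[0,0,0,0,0,18,5],[0,0,0,0,0,5,5]]'
python3 -m creep '[[0,0,0,0,0,2,5],[0,0,0,0,0,0,5],[0,0,0,0,0,0,5]]'
python3 -c "from h import *;go(.4495,-.1017,.0638,45.9)"
```

```text
clock: 29.55
tcp_pos: [0.4484, -0.1016, 0.0682]
tcp_rot: [-1.178, -2.91, -0.0]
wrist_force: [0.0, -0.1, -4.9]
gripper_width: 0.147
clock: 29.85
tcp_pos: [0.4494, -0.1019, 0.0687]
tcp_rot: [1.177, 2.911, -0.0]
wrist_force: [0.3, 0.4, -5.1]
gripper_width: 0.151
clock 29.85 tcp [ 0.4494 -0.1019  0.0687] jaw ang 46.0 turn [0.  0.1 0.1] then shift [0.  0.3 4.9] alt turn -179.9
  q [-0.37  0.53  2.11 -0.    0.5  -1.17] tilt 0.1 w 0.151 F [ 0.29  0.39 -5.1 ] T [-0.001 -0.017 -0.018]
```

```bash

python3 -m creep '[[0,0,0,0,0,2,5],[0,0,0,0,0,2,5],[0,0,0,0,0,1,5],[0,0,0,0,0,0,5],[0,0,0,0,0,0,5]]'
```

```text
clock: 30.35
tcp_pos: [0.4492, -0.1017, 0.0637]
tcp_rot: [1.177, 2.911, 0.0]
wrist_force: [-2.3, 3.5, 11.6]
gripper_width: 0.152
```

```bash

python3 -m creep '[[0,0,0,0,0,0,50],[0,0,0,0,0,0,50],[0,0,0,0,0,0,50],[0,0,0,0,0,0,50],[0,0,0,0,0,-15,50],[0,0,0,0,0,-30,50],[0,0,0,0,0,-40,50],[0,0,0,0,0,-40,50],[0,0,0,0,0,0,50],[0,0,0,0,0,0,50]]'
python3 -c "from h import *;go(.4838,.2325,.19,-49.9);cv2.imwrite('pics/side9.png',bot.snapshot('side')[:,:,::-1])"
```

```text
clock: 31.35
tcp_pos: [0.4489, -0.1018, 0.1883]
tcp_rot: [1.177, 2.911, -0.0]
wrist_force: [-0.4, 0.8, 0.0]
gripper_width: 0.588
clock 31.35 tcp [ 0.4489 -0.1018  0.1883] jaw ang 46.0 turn [ -0.    0.1 -84.1] then shift [-242.   233.2   -1.7] alt turn 95.9
  q [-0.37  0.32  2.   -0.    0.82 -1.17] tilt 0.1 w 0.588 F [-0.41  0.79  0.04] T [-0.029 -0.017 -0.008]
```

View pics/side9.png

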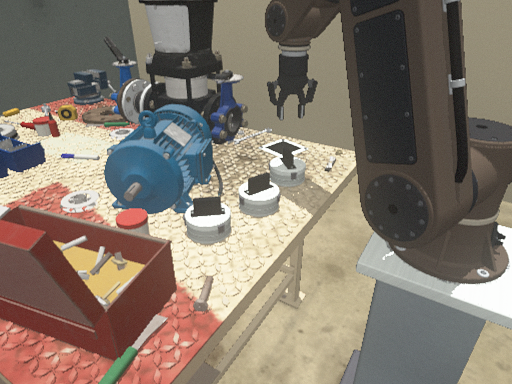

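All three tins stand in their places. I turn the other way (+95.9°), so the last joint stays in range at the plate, and go to the left tin.

```bash

python3 -m creep '[[0,0,8,0,0,0,50],[0,0,8,0,0,0,50],[0,0,8,0,0,0,50],[0,0,8,0,0,0,50],[0,0,8,0,0,0,50],[0,0,8,0,0,0,50],[0,0,8,0,0,0,50],[0,0,8,0,0,0,50],[0,0,8,0,0,0,50],[0,0,8,0,0,0,50],[0,0,8,0,0,0,50],[0,0,7.9,0,0,0,50]]'
python3 -m creep '[[0,0,0,0,0,0,50]]'
python3 -c "from h import *;go(.4838,.2325,.19,-49.9)"
```

```text
clock: 32.6
tcp_pos: [0.4483, -0.1016, 0.1863]
tcp_rot: [-2.953, -1.067, 0.004]
wrist_force: [-0.3, 0.2, 0.4]
gripper_width: 0.584
clock: 32.7
tcp_pos: [0.4484, -0.1016, 0.1864]
tcp_rot: [-2.951, -1.072, 0.003]
wrist_force: [0.3, 0.6, -0.6]
gripper_width: 0.585
clock 32.7 tcp [ 0.4484 -0.1016  0.1864] jaw ang -50.1 turn [-0.1  0.1 -0.2] then shift [ 242.3 -232.7   -3.6] alt turn 179.8
  q [-0.37  0.32  2.   -0.    0.82  0.51] tilt 0.16 w 0.585 F [ 0.31  0.61 -0.57] T [ 0.015  0.016 -0.034]
```

```bash

python3 -m creep '[[0,0,0,24.2,-23.3,0,50],[0,0,0,24.2,-23.3,0,50],[0,0,0,24.2,-23.3,0,50],[0,0,0,24.2,-23.3,0,50],[0,0,0,24.2,-23.3,0,50],[0,0,0,24.2,-23.3,0,50],[0,0,0,24.2,-23.3,0,50],[0,0,0,24.2,-23.3,0,50],[0,0,0,24.2,-23.3,0,50],[0,0,0,24.2,-23.3,0,50],[0,0,0,0,0,0,50],[0,0,0,0,0,0,50]]'
python3 -c "from h import *;go(.4838,.2325,.062,-49.9)"
```

```text
clock: 33.9
tcp_pos: [0.4836, 0.2326, 0.1866]
tcp_rot: [2.949, 1.083, -0.003]
wrist_force: [-0.2, -0.6, -0.4]
gripper_width: 0.584
clock 33.9 tcp [0.4836 0.2326 0.1866] jaw ang -49.7 turn [-0.   0.1  0.2] then shift [1.000e-01 2.000e-01 1.246e+02] alt turn -179.8
  q [ 0.33  0.42  1.83 -0.    0.9   1.19] tilt 0.12 w 0.584 F [-0.17 -0.58 -0.38] T [ 0.05   0.015 -0.019]
```

```bash

python3 -m creep '[[0,0,0,0,0,25,50],[0,0,0,0,0,30,50],[0,0,0,0,0,30,50],[0,0,0,0,0,24,50],[0,0,0,0,0,13,50],[0,0,0,0,0,0,50],[0,0,0,0,0,0,10],[0,0,0,0,0,0,5],[0,0,0,0,0,0,5],[0,0,0,0,0,0,5],[0,0,0,0,0,0,5],[0,0,0,0,0,0,5]]' 90
python3 -m creep '[[0,0,0,0,0,-10,5],[0,0,0,0,0,-20,5],[0,0,0,0,0,-30,5],[0,0,0,0,0,-35,5],[0,0,0,0,0,-35,5],[0,0,0,0,0,-20,5],[0,0,0,0,0,0,5],[0,0,0,0,0,0,5]]'
python3 -c "from h import *;go(.5,-.1,.2125,-49.9);go(.566,-.3038,.2125,-49.9)"
```

```text
clock: 35.1
tcp_pos: [0.4846, 0.2324, 0.0669]
tcp_rot: [2.951, 1.076, 0.003]
wrist_force: [-1.6, -1.6, 7.5]
gripper_width: 0.144
clock: 35.9
tcp_pos: [0.4836, 0.2322, 0.2154]
tcp_rot: [2.951, 1.076, -0.001]
wrist_force: [-0.1, -0.7, -5.2]
gripper_width: 0.149
clock 35.9 tcp [0.4836 0.2322 0.2154] jaw ang -49.9 turn [-0.  0. -0.] then shift [-201.4  264.6    2.9] alt turn 180.0
  q [ 0.32  0.38  1.79 -0.    0.96  1.2 ] tilt 0.03 w 0.149 F [-0.13 -0.74 -5.24] T [-0.057  0.055  0.009]
clock 35.9 tcp [0.4836 0.2322 0.2154] jaw ang -49.9 turn [-0.  0. -0.] then shift [-282.2  463.     2.9] alt turn 180.0
  q [ 0.32  0.38  1.79 -0.    0.96  1.2 ] tilt 0.03 w 0.149 F [-0.13 -0.74 -5.24] T [-0.057  0.055  0.009]
```

The motor's front edge is close to the direct path, so I swing in a little towards the base first.

```bash

python3 -m creep '[[0,0,0,-18.5,11.2,0,5],[0,0,0,-18.5,11.2,0,5],[0,0,0,-18.5,11.2,0,5],[0,0,0,-18.5,11.1,0,5],[0,0,0,-16.7,23.3,0,5],[0,0,0,-16.7,23.3,0,5],[0,0,0,-16.7,23.3,0,5],[0,0,0,-16.7,23.3,0,5],[0,0,0,-16.7,23.3,0,5],[0,0,0,-16.7,23.3,0,5],[0,0,0,-16.7,23.3,0,5],[0,0,0,0,0,0,5]]'
python3 -c "from h import *;go(.566,-.3038,.2125,-49.9)"
```

```text
clock: 37.1
tcp_pos: [0.4714, -0.052, 0.2142]
tcp_rot: [-2.952, -1.072, 0.004]
wrist_force: [0.4, 0.3, -4.5]
gripper_width: 0.145
clock 37.1 tcp [ 0.4714 -0.052   0.2142] jaw ang -50.1 turn [-0.1  0.1 -0.2] then shift [-89.9 253.5   1.7] alt turn 179.8
  q [-0.25  0.3   1.94 -0.    0.91  0.63] tilt 0.14 w 0.145 F [ 0.42  0.27 -4.46] T [-0.067  0.013  0.024]
```

```bash

python3 -m creep '[[0,0,0,-9,25.4,0,5],[0,0,0,-9,25.4,0,5],[0,0,0,-9,25.4,0,5],[0,0,0,-9,25.4,0,5],[0,0,0,-9,25.4,0,5],[0,0,0,-9,25.4,0,5],[0,0,0,-9,25.4,0,5],[0,0,0,-9,25.4,0,5],[0,0,0,-9,25.3,0,5],[0,0,0,-9,25,0,5],[0,0,0,0,0,0,5],[0,0,0,0,0,0,5]]'
python3 -m creep '[[0,0,0,0,0,0,5],[0,0,0,0,0,0,5],[0,0,0,0,0,0,5],[0,0,0,0,0,0,5],[0,0,0,0,0,0,5],[0,0,0,0,0,0,5]]'
python3 - <<'E'
from h import *
go(.566,-.3038,.2125,-49.9)
for n in("side","top"): cv2.imwrite(f"pics/{n}10.png",bot.snapshot(n)[:,:,::-1])
E
```

```text
clock: 38.3
tcp_pos: [0.5655, -0.3009, 0.2138]
tcp_rot: [-2.949, -1.074, 0.003]
wrist_force: [-0.6, -0.4, -4.6]
gripper_width: 0.145
clock: 38.9
tcp_pos: [0.566, -0.3014, 0.2159]
tcp_rot: [2.951, 1.076, 0.0]
wrist_force: [0.5, 0.8, -5.4]
gripper_width: 0.145
clock 38.9 tcp [ 0.566  -0.3014  0.2159] jaw ang -49.9 turn [ 0. -0. -0.] then shift [-1.5  1.8  3.4] alt turn 180.0
  q [-0.59  0.53  1.53 -0.    1.08  0.28] tilt 0.01 w 0.145 F [ 0.51  0.8  -5.41] T [ 0.025  0.084 -0.031]
```

View pics/side10.png

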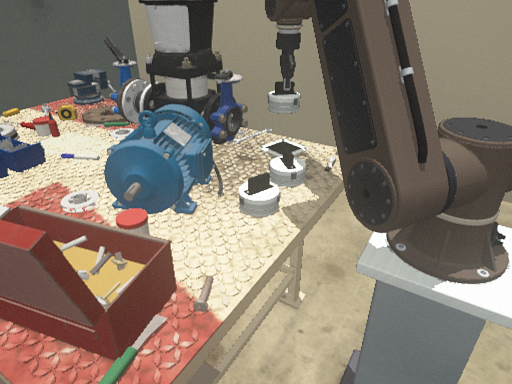

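View pics/top10.png

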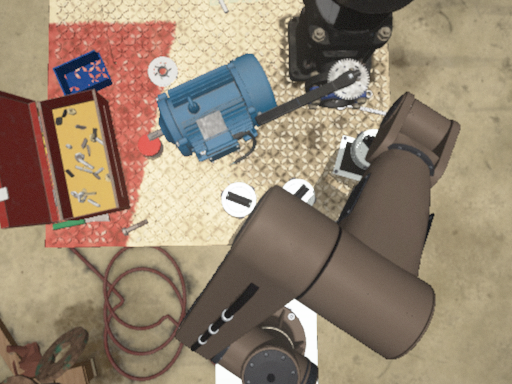

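The tin hangs level over the plate. The middle tin at (239,199) and the right one at (298,195) stand as at the start, and no bystander I can see has moved. Handing in.

```bash
python3 -c "from h import *;tq();print(bot.sign_off())"
```

```text
clk 39.0 tilt 0.01 T tool [ 0.112 -0.009  0.021] F [ 0.98 -0.47 -5.9 ] tcp [ 0.566  -0.3015  0.2159] q [-0.59  0.53  1.53 -0.    1.08  0.28]
the job is handed in; nothing more can be done
None
```

The left tin rattles. I handed the job in at 39.0 s with it held level and still over the hand-over plate. No verdict is reported.

**Finding the rattler:** I lifted each tin by its bar, tipped it 20° to one side and then the other, and set it back upright. These are the changes in moment about the tipping axis from one side to the other:

| Tin | Swing (N·m) |
|---|---|
| left | 0.85 |
| middle | 1.01 |
| right | 1.06 |

The left tin's swing is 0.16 to 0.20 N·m smaller than the others, which fits the expected 0.14.

**Last checks:**
- **Held tin:** the grip is about 2–3 mm from the plate centre I measured, with a tilt of 0.01°. The underside is about 0.15 m above the bench, worked out from the tool height at grasp rather than measured.
- **Other tins:** in the last pictures the middle and right tins stand at their starting pixels.
- **Bystanders:** the grease tub and bolt look unmoved. In the last top view the arm hides the feeler gauge and nut. The arm never worked down near them.

**Off-nominal readings:** the grip opening read about 12.5 mm on the 14 mm bar, but the hold was firm throughout. At set-down the middle and right tins were pressed on the bench with up to about 12 N before I let go.

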